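# Unlock the press slide and draw it out to its stop

## Robot

A 6-joint arm with a two-finger parallel gripper is mounted at the origin on the work surface. World frame = base frame: x ahead of the robot, y to its left, z up, the work surface at z = 0. Lengths are in m, angles in degrees, forces in N, time in s.
With the tool pointing down it reaches from about 0.3 to 0.75 m from the base axis. Payload 8.5 kg.
Tool frame: the origin (TCP) lies between the finger pads; the fingertips stand env.finger_overhang ahead of it and the grasp point (between the pads) lies 2 mm behind it (env.finger_overhang is the distance from the TCP to the fingertips, in m); z points along the fingers, y is the line along which they close (so a half turn about z gives the same grasp; the last joint's range is limited). The gripper opens to 85 mm and grips with 20 to 120 N. Pads are 22 mm wide; open, the fingers measure 114 mm over their backs; the gripper's body (76 mm by 85 mm) begins 54 mm behind the grasp point. The pads swing forward as they close: fully open they stand 13 mm farther back than shut.
Start: joints at [-87.221, 21.807, 74.336, -0, 83.858, -12.336], TCP at [0.143, -0.531, 0.248] pointing down, gripper open.
Joint ranges: [-178.18, 178.18], [-50.72, 133.34], [12.68, 142.11], [-81.47, 261.47], [9.98, 163.14], [-165.26, 165.26]. Speed limits (degrees/s): [136.94, 136.94, 180, 180, 180, 180].

## Interface

Orientations are given as a 3x3 rotation matrix whose columns are the frame's x, y, z axes.
In Python, from rig import env gives the robot as it stands. The module is installed in compiled form; this text tells all that it offers.
- The arm moves only by the tool jog_arm, never from a script. Its arguments are lists of equal length, an entry for each row: "hand": the finger opening in m, from 0 to 0.0854; "travel": the shift along the world's x, y, z in m, a list of three; "yaw": the turn about the world's z in rad. A call has exactly 5 rows; each row shifts and turns the commanded pose from where the row before left it; what a row does not reach is not made up. A row lasts 1/8 s, in which the tool goes at most 62.5 mm and 10.7 degrees, less where a joint would pass 70% of its speed; a pose out of reach is approached as far as the arm can. A call is refused whole if a number of a shift passes 0.0625 or a number of a turn 0.188, either way. A call with a gripper value outside its range is refused whole. The fingers move at their own pace and stop on an object; "grip_force" is the grip in N (left out, the last holds). Time passes only in rows, so rows that do not move let the fingers close, or fill a call up. It gives the time, the measured TCP pose, the force, the opening and the grip force at its end, in the units of the state.
- env.observe(): the state, without advancing time (a new reading comes with each control period).
- env.get_image(name): name is "side" or "top"; returns the picture (400x640x3 uint8, red, green, blue); there is no depth.
- env.calibration(name): a dict with "fx", "fy", "cx", "cy" (pixels), "k1" (the pictures are not rectified: a ray, as slopes to the right and down, at radius r is drawn at 1 + k1 r^2 times it, then the intrinsics apply), "position" and "rotation" of the camera in the world. Camera axes: x right, y down, z forward; pixel columns grow to the right and rows downward; lengths in m; the calibration is good to about 2 mm. A picture is of the moment at which its call begins. calibration takes no time and is no camera call.
- env.close_job(): hands the job in; it is judged then, once.
The state is a dict: "time_s": time; "q": joint angles; "qvel": joint speeds; "joint_efforts": joint torques, N m; "position": TCP position; "tool_rot": TCP orientation; "ft_force": force on the tool from outside, world axes, zero at the start; "wrist_torque": the same for the moment, N m; "grip_width": finger opening in m; "gripper_force": force on a finger pad.
Only numpy, scipy, OpenCV 4.12 (cv2) and the standard library are available. Lean on these libraries where they do the work, as an engineer would, in place of code of your own. Each camera call takes 0.05 s, during which the arm holds its last target. There are 200 camera calls.

## Task

The sliding table of the toggle press is locked under the ram by a spring plunger with a red T-handle. Pull the T-handle up and give it a quarter turn so that it rests in its notch and stays up by itself, then draw the slide out by its black knob until it is fully against the orange end stop. Leave the plunger parked up and the bearing housing sitting in its nest, and do not disturb the other things on the bench.

Things in the scene. Friction and masses are not known exactly. Their poses are not given: they have to be found in the camera images.
- press: blue toggle press with the base of its slide, fixed. Origin on the bench under the ram axis, z up; the slide is drawn out along -y. Base plate 150 wide, 20 thick, y -410 to 60 mm; bracket of the plunger x -149 to -72, y -155 to -105, 74 high. Column 75 wide, 470 tall, y 107 to 193; head x within 35, y -35 to 115, at heights 335 to 455; ram 28 thick, down to 157; lever at x 55 up to 575
- tee_c (a point): centre of the red T-handle, a bar 46 long, 12 wide, 16 tall on an upright plunger; 124 mm above the bench with the pin down. y along the bar, z up on the plunger's axis. Locked, the bar lies along the slide's travel within 4 degrees. Below it a 12 mm neck, then a steel sleeve 32 wide whose top is 28 mm under the bar's centre. Within 65 mm of the axis nothing else is higher than 105
- plunger_lift (a joint): height of the plunger in m: 0 = down, pin in the slide's index hole, 0.019 = fully pulled. A spring pushes it down with 6 N at 0, 11 N fully pulled. Above 0.0115 the cross dog under the handle clears the sleeve's crown and the handle can turn; let go over the rest notch, it drops to about 0.009 and stays. The pin leaves the hole above 0.006
- plunger_turn (a joint): turn of the T-handle in rad, anticlockwise from above, 0 = locked direction; limits -1.9 and 1.9. It can turn only while lifted above 0.0115. The rest notch lies a quarter turn away, either way (1.57 or -1.57), and catches within about 0.25 of that; the handle turns easily
- knob_c (a point): centre of the black knob of the slide: an upright cylinder 25 in diameter, 34 tall, 90 mm above the bench, on a thinner stem over the slide's plate (plate top at 56). z up, y against the draw-out direction; it stands 25 mm inside the slide's outer end, on its middle line. The knob is 200 mm from the ram axis at the start
- slide (a joint): travel of the slide in m: 0 = locked under the ram, grows as it is drawn out along -y of the press. It moves 2.2 kg on rails with about 2 N friction and stays where it is left; with the pin down it is held to 1 mm of play. The end stop is met somewhere between 0.08 and 0.13
- slide_end (a point): middle of the slide's outer end face, 50 mm above the bench; y axis against the draw-out direction. It meets the stop face
- stop_face (a point): middle of the orange bumper face (22 by 18) of the adjustable end stop, a dark block 40 wide and 60 tall clamped to the base plate, 50 mm above the bench; y axis points from the stop to the slide: the y distance to slide_end is the travel left. It is fixed, but clamped at a different place each time
- housing_c (a point): centre of the aluminium bearing housing (64 square flange 10 thick, round boss 52, 36 tall in all, 250 g) that sits loose in the slide's nest, within 8 mm high rims; leave it there. Top at 104 mm above the bench
- nest_c (a point): place on the slide where the housing's centre belongs (moves with the slide), 86 mm above the bench
- spare_c (a point): centre of a second, like housing lying on the bench beside the outer end of the base plate; leave it
- bearing: steel bearing ring, 42 diameter, 12 tall, on the bench beside the slide; leave it. Origin under its centre
- wrench: flat open-ended spanner, 160 long, on the bench beside the press; leave it. Origin under its middle, x along it
- screwdriver: screwdriver with green handle, 200 long, 26 thick, lying on the bench; leave it. Origin under its middle, x along it
- caliper: slide caliper, 200 long, 12 thick, lying on the bench; leave it. Origin near its middle
- oil: white oil bottle with red cap, 44 diameter, 130 tall, standing; leave it. Origin under its centre
There are look-alikes about, which are no part of the job. What is shaped like the part that bears housing_c but purple is not meant.

How it is judged:
By the outcome, as a careful person would: the job done as asked, in the order asked, and still so for the second after the job is handed in, with the robot touching nothing.
It also fails if it takes over 51 s, if anything falls off the work surface, if the arm or the gripper's body presses on something with over 40 N, if the wrist force passes 120 N, or if a joint passes its speed limit or range.

## Working session

There is one attempt and no reset: what is moved stays moved. The work goes in short steps, Python scripts to look and compute and a tool call to move; the robot and the scene stay as the last step left them, time stands still between calls to the robot, and variables do not carry over. Pictures are saved under pics/ and viewed, at most 10 in all, crops included, and the job is handed in when it is done.

Besides the shell and the picture viewer there is one more tool, called after ">>>" by a JSON object that holds its "api" and its "payload", one argument or row to a line. jog_arm: Moves the arm, as the interface text tells. Its arguments: {"type":"object","properties":{"hand":{"type":"array"},"travel":{"type":"array"},"yaw":{"type":"array"},"grip_force":{"type":"number"}},"required":["hand","travel","yaw"]}

```bash
mkdir -p pics; python3 - <<'E'
from rig import env
import cv2
for n in("top","side"):
    im=env.get_image(n); cv2.imwrite(f"pics/{n}0.png",im[:,:,::-1]); 
    print(n,env.calibration(n))
s=env.observe(); print(env.finger_overhang,s["position"],s["tool_rot"],s["time_s"],s["grip_width"])
E
```

```text
top {'fx': 466.0529992933394, 'fy': 466.0529992933394, 'cx': 320.50835546527884, 'cy': 206.95831455440722, 'k1': -0.0948460786217506, 'position': array([ 0.38810852, -0.10636817,  1.42109472]), 'rotation': array([[ 0.01401422, -0.99426437,  0.10602817],
       [-0.99984402, -0.01507427, -0.009203  ],
       [ 0.01074852, -0.10588266, -0.99432054]])}
side {'fx': 368.4051935233732, 'fy': 368.4051935233732, 'cx': 319.45543027888556, 'cy': 197.4373771011543, 'k1': -0.020708418870434373, 'position': array([0.17582888, 0.4461459 , 0.60607208]), 'rotation': array([[-0.83856022, -0.34794039,  0.41923054],
       [-0.54451225,  0.5098609 , -0.6659942 ],
       [ 0.01797702, -0.78675241, -0.61700687]])}
0.017 [ 0.14338041 -0.53075273  0.24775721] [[ 9.65411506e-01  2.60730918e-01 -1.09190753e-04]
 [ 2.60730834e-01 -9.65410650e-01  1.30693175e-03]
 [ 2.35343597e-04 -1.29019634e-03 -9.99999140e-01]] 0.1 0.08578882064621725
```

View pics/top0.png

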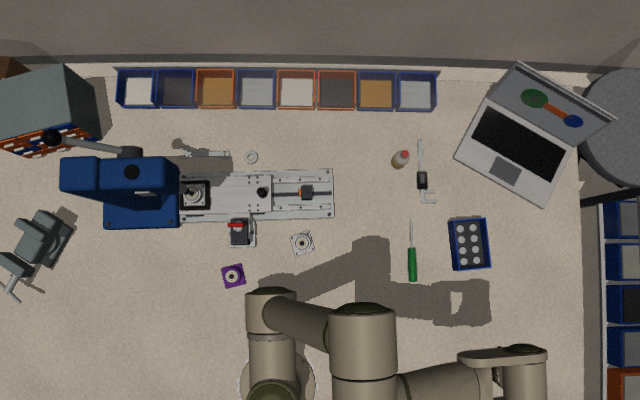

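View pics/side0.png

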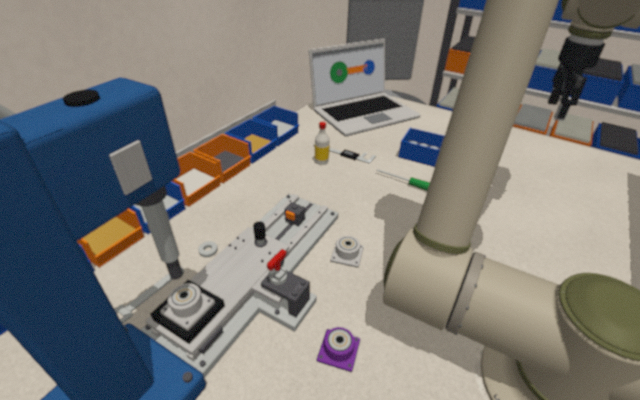

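The top view shows the press at left, with the slide running to the right (world -y). The T-handle is near (236,226), the knob near (263,192), the orange stop near (305,192) and the purple decoy at (233,275). I'll enlarge both views.

```bash
python3 - <<'E'
import cv2
a=cv2.imread("pics/top0.png")[150:260,170:345]; cv2.imwrite("pics/tc.png",cv2.resize(a,None,fx=4.5,fy=4.5,interpolation=cv2.INTER_CUBIC))
a=cv2.imread("pics/side0.png")[185:305,225:345]; cv2.imwrite("pics/sc.png",cv2.resize(a,None,fx=5,fy=5,interpolation=cv2.INTER_CUBIC))
E
```

```text
(no output)
```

View pics/tc.png

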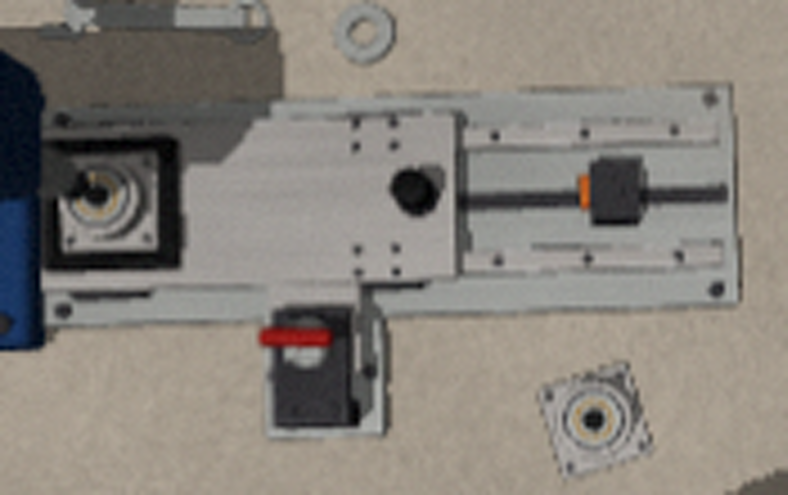

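View pics/sc.png

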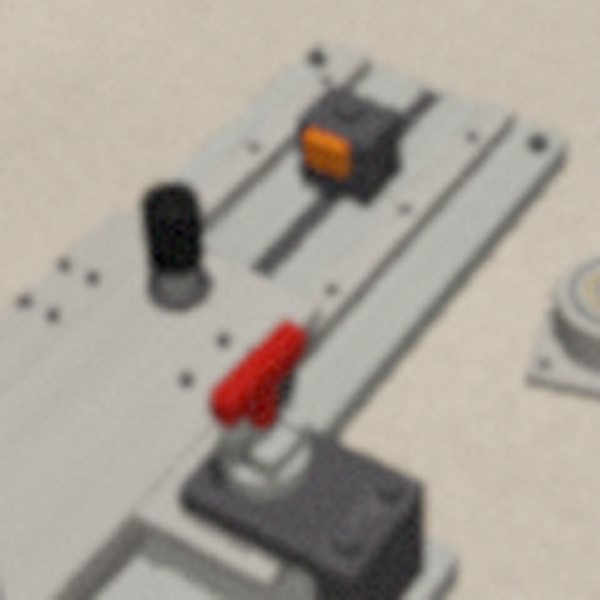

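Crop readings (full-image pixels): in the top view the bar is centred at about (235.8,224.9), the knob top at (261.8,192.4), the orange face at (299.1,192.7) and the slide's outer end at (272.2,192.8). In the side view the bar centre is about (276.6,259.4) and the knob centre about (259.8,230.6).

```bash
cat >h.py <<'E'
import numpy as np,cv2
from rig import env
def ray(n,p):
    c=env.calibration(n); d=np.array([(p[0]-c["cx"])/c["fx"],(p[1]-c["cy"])/c["fy"]]); u=d.copy()
    for _ in range(20): u=d/(1+c["k1"]*(u@u))
    return c["position"],c["rotation"]@np.r_[u,1]
def at(n,p,z):
    o,d=ray(n,p); return o+d*(z-o[2])/d[2]
def tri(a,b):
    (o1,d1),(o2,d2)=ray("top",a),ray("side",b)
    s=np.linalg.lstsq(np.c_[d1,-d2],o2-o1,rcond=None)[0]
    x,y=o1+s[0]*d1,o2+s[1]*d2; return (x+y)/2,np.linalg.norm(x-y)
t=lambda x,y:(170+x/4.5,150+y/4.5)
s=lambda x,y:(225+x/5,185+y/5)
E
python3 - <<'E'
from h import *
np.set_printoptions(precision=4,suppress=True)
P=lambda *a:print(*a)
P("tee top",at("top",t(296,337),.130),"ends",at("top",t(261,337),.13),at("top",t(331,337),.13))
P("tee side",at("side",s(258,372),.124),"ends",at("side",s(228,403),.124),at("side",s(290,340),.124),tri(t(296,337),s(258,372)))
P("knob",at("top",t(413,191),.107),at("side",s(173,230),.09),tri(t(413,191),s(173,230)))
P("stop",at("top",t(581,192),.05),at("side",s(326,151),.05),"end",at("top",t(461,192),.052))
P("plate",[at("top",t(*q),.02) for q in((728,85),(740,302),(48,325))])
E
```

```text
tee top [0.4721 0.1164 0.13  ] ends [0.4718 0.1381 0.13  ] [0.4725 0.0947 0.13  ]
tee side [0.4698 0.1147 0.124 ] ends [0.4695 0.1316 0.124 ] [0.4698 0.0964 0.124 ] (array([0.4709, 0.1162, 0.1251]), np.float64(0.0037227590495327845))
knob [0.5672 0.0492 0.107 ] [0.5667 0.05   0.09  ] (array([0.5684, 0.0504, 0.0897]), np.float64(0.0029998931238591734))
stop [ 0.576 -0.055  0.05 ] [ 0.5732 -0.0606  0.05  ] end [0.5745 0.024  0.052 ]
plate [array([ 0.6549, -0.1521,  0.02  ]), array([ 0.5073, -0.1618,  0.02  ]), array([0.4846, 0.3037, 0.02  ])]
```

>>> {"api": "jog_arm", "payload": {
  "hand": [0.06,0.05,0.05,0.05,0.05],
  "travel": [
    [0.022,0.043,0],
    [0.022,0.043,0],
    [0.022,0.043,0],
    [0.022,0.043,0],
    [0.022,0.043,0]
  ],
  "yaw": [0.089,0.089,0.089,0.089,0.089],
  "grip_force": 40
}}

```text
time_s: 0.72
position: [0.2538, -0.3144, 0.2481]
tool_rot: [[0.757, 0.653, -0.0], [0.653, -0.757, 0.0], [0.0, -0.0, -1.0]]
ft_force: [0.6, -0.9, 0.3]
grip_width: 0.05
gripper_force: 0.0
```

>>> {"api": "jog_arm", "payload": {
  "hand": [0.05,0.05,0.05,0.05,0.05],
  "travel": [
    [0.022,0.043,0],
    [0.022,0.043,0],
    [0.022,0.043,0],
    [0.022,0.043,0],
    [0.022,0.043,0]
  ],
  "yaw": [0.089,0.089,0.089,0.089,0.089]
}}

```text
time_s: 1.35
position: [0.3638, -0.0994, 0.2483]
tool_rot: [[0.403, 0.915, -0.0], [0.915, -0.403, -0.0], [-0.0, -0.0, -1.0]]
ft_force: [0.5, -0.5, -0.3]
grip_width: 0.0497
gripper_force: 0.0
```

>>> {"api": "jog_arm", "payload": {
  "hand": [0.05,0.05,0.05,0.05,0.05],
  "travel": [
    [0.022,0.043,0],
    [0.022,0.043,0],
    [0.022,0.043,0],
    [0.022,0.043,0],
    [0.0,0.0,0]
  ],
  "yaw": [0.089,0.089,0.089,0.089,0.089]
}}

```text
time_s: 1.98
position: [0.4519, 0.0735, 0.2478]
tool_rot: [[-0.035, 0.999, -0.001], [0.999, 0.035, 0.0], [0.0, -0.001, -1.0]]
ft_force: [-0.1, -1.3, 0.3]
grip_width: 0.0504
gripper_force: 0.0
```

>>> {"api": "jog_arm", "payload": {
  "hand": [0.05,0.05,0.05,0.05,0.05],
  "travel": [
    [0.0095,0.0215,0],
    [0.0095,0.021,0],
    [0,0,-0.035],
    [0,0,-0.035],
    [0,0,0]
  ],
  "yaw": [0,0,0,0,0]
}}

```text
time_s: 2.6
position: [0.4693, 0.1136, 0.1766]
tool_rot: [[-0.028, 1.0, -0.005], [1.0, 0.028, 0.0], [0.0, -0.005, -1.0]]
ft_force: [0.5, -0.0, 0.5]
grip_width: 0.0503
gripper_force: 0.0
```

```bash
python3 - <<'E'
from h import *
s0=env.observe();print(s0["position"])
a=env.get_image("top")[185:265,200:300,::-1]
b=env.get_image("side")[175:295,215:335,::-1]
cv2.imwrite("pics/c1.png",np.hstack([cv2.resize(a,(400,320),interpolation=2),cv2.copyMakeBorder(cv2.resize(b,(400,400),interpolation=2),0,0,0,0,0)[:320]]))
E
```

```text
[0.46926851 0.1135698  0.17656552]
```

View pics/c1.png

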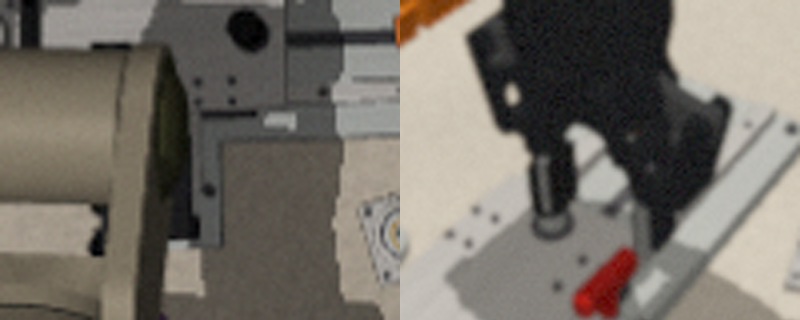

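The hand is above the red bar, with the bar between the fingers. I'll descend and close.

>>> {"api": "jog_arm", "payload": {
  "hand": [0.05,0.05,0.05,0.03,0.012],
  "travel": [
    [0.0015,0.002,-0.025],
    [0,0,-0.025],
    [0,0,0],
    [0,0,0],
    [0,0,0]
  ],
  "yaw": [0,0,0,0,0]
}}

```text
time_s: 3.32
position: [0.4725, 0.1155, 0.1296]
tool_rot: [[-0.028, 1.0, 0.002], [1.0, 0.028, -0.0], [-0.0, 0.002, -1.0]]
ft_force: [0.2, 0.9, -0.9]
grip_width: 0.0141
gripper_force: 0.2
```

>>> {"api": "jog_arm", "payload": {
  "hand": [0.006,0.005,0.005,0.005,0.005],
  "travel": [
    [0,0,0],
    [0,0,0],
    [0,0,0],
    [0,0,0],
    [0,0,0]
  ],
  "yaw": [0,0,0,0,0]
}}

```text
time_s: 3.95
position: [0.4719, 0.1155, 0.1296]
tool_rot: [[-0.028, 1.0, 0.001], [1.0, 0.028, -0.0], [-0.0, 0.001, -1.0]]
ft_force: [-3.5, -0.7, 6.7]
grip_width: 0.0111
gripper_force: 41.8
```

>>> {"api": "jog_arm", "payload": {
  "hand": [0.005,0.005,0.005,0.005,0.005],
  "travel": [
    [0,0,0.004],
    [0,0,0.004],
    [0,0,0.004],
    [0,0,0.004],
    [0,0,0]
  ],
  "yaw": [0,0,0,0,0],
  "grip_force": 60
}}

```text
time_s: 4.58
position: [0.4718, 0.1155, 0.1443]
tool_rot: [[-0.028, 1.0, -0.0], [1.0, 0.028, -0.0], [-0.0, -0.0, -1.0]]
ft_force: [-0.2, -0.9, -10.7]
grip_width: 0.0104
gripper_force: 61.0
```

>>> {"api": "jog_arm", "payload": {
  "hand": [0.005,0.005,0.005,0.005,0.005],
  "travel": [
    [0,0,0],
    [0,0,0],
    [0,0,0],
    [0,0,0],
    [0,0,0]
  ],
  "yaw": [0.08,0.16,0.16,0.16,0.16]
}}

```text
time_s: 5.2
position: [0.4721, 0.1156, 0.1441]
tool_rot: [[-0.684, 0.73, 0.0], [0.73, 0.684, 0.0], [0.0, 0.0, -1.0]]
ft_force: [2.1, 0.5, -11.7]
grip_width: 0.0106
gripper_force: 60.9
```

>>> {"api": "jog_arm", "payload": {
  "hand": [0.005,0.005,0.005,0.005,0.005],
  "travel": [
    [0,0,0],
    [0,0,0],
    [0,0,0],
    [0,0,0],
    [0,0,0]
  ],
  "yaw": [0.17,0.17,0.17,0.17,0.17]
}}

```text
time_s: 5.82
position: [0.4722, 0.116, 0.1442]
tool_rot: [[-0.999, -0.033, 0.001], [-0.033, 0.999, 0.001], [-0.001, 0.001, -1.0]]
ft_force: [2.4, 2.6, -10.3]
grip_width: 0.0104
gripper_force: 60.9
```

>>> {"api": "jog_arm", "payload": {
  "hand": [0.005,0.005,0.005,0.005,0.005],
  "travel": [
    [0,0,0],
    [0,0,-0.002],
    [0,0,-0.002],
    [0,0,-0.002],
    [0,0,0]
  ],
  "yaw": [0,0,0,0,0]
}}

```text
time_s: 6.45
position: [0.4722, 0.1159, 0.1386]
tool_rot: [[-1.0, -0.025, 0.001], [-0.025, 1.0, 0.001], [-0.001, 0.001, -1.0]]
ft_force: [3.1, 4.9, -8.5]
grip_width: 0.0108
gripper_force: 61.5
```

>>> {"api": "jog_arm", "payload": {
  "hand": [0.005,0.005,0.005,0.005,0.005],
  "travel": [
    [0,0,-0.001],
    [0,0,0],
    [0,0,0],
    [0,0,0],
    [0,0,0]
  ],
  "yaw": [0,0,0,0,0]
}}

```text
time_s: 7.08
position: [0.4723, 0.1159, 0.1384]
tool_rot: [[-1.0, -0.026, 0.002], [-0.026, 1.0, 0.001], [-0.002, 0.001, -1.0]]
ft_force: [0.6, 4.8, 2.1]
grip_width: 0.0103
gripper_force: 62.9
```

The handle is resting in its notch: the downward force vanished and z stopped dropping. I'll release and rise.

>>> {"api": "jog_arm", "payload": {
  "hand": [0.03,0.045,0.045,0.045,0.045],
  "travel": [
    [0,0,0],
    [0,0,0],
    [0,0,0],
    [0,0,0.03],
    [0,0,0.03]
  ],
  "yaw": [0,0,0,0,0]
}}

```text
time_s: 7.7
position: [0.4718, 0.1154, 0.198]
tool_rot: [[-1.0, -0.027, -0.001], [-0.027, 1.0, -0.0], [0.001, -0.0, -1.0]]
ft_force: [0.3, 0.3, 0.7]
grip_width: 0.0451
gripper_force: 0.0
```

>>> {"api": "jog_arm", "payload": {
  "hand": [0.05,0.05,0.05,0.05,0.05],
  "travel": [
    [0.0,-0.033,0],
    [0.032,-0.034,0],
    [0.032,0,0],
    [0.031,0,0],
    [0,0,0]
  ],
  "yaw": [0.035,0.035,0,0,0]
}}

```text
time_s: 8.32
position: [0.568, 0.0481, 0.1967]
tool_rot: [[-0.995, -0.097, -0.0], [-0.097, 0.995, -0.0], [0.0, -0.0, -1.0]]
ft_force: [-1.3, 0.4, -0.5]
grip_width: 0.0501
gripper_force: 0.0
```

```bash
python3 - <<'E'
from h import *
s0=env.observe();print(s0["position"],s0["tool_rot"][:,1])
a=env.get_image("top")[170:260,190:310,::-1]
b=env.get_image("side")[175:295,215:335,::-1]
cv2.imwrite("pics/c2.png",np.hstack([cv2.resize(a,(400,300),interpolation=2),cv2.resize(b,(400,400),interpolation=2)[:300]]))
E
```

```text
[0.56803991 0.04813454 0.19666797] [-9.65552362e-02  9.95327605e-01 -2.11313008e-04]
```

View pics/c2.png

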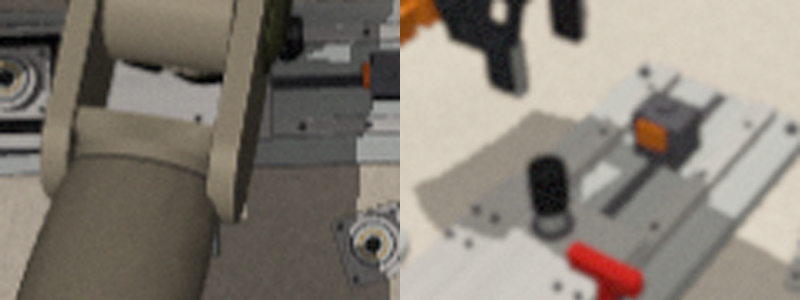

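The T-handle is now crosswise and raised (right panel, about (605,268)), and the hand is above the knob. I'll descend to it.

>>> {"api": "jog_arm", "payload": {
  "hand": [0.055,0.055,0.055,0.055,0.055],
  "travel": [
    [0,0.001,-0.035],
    [0,0,-0.035],
    [0,0,-0.02],
    [0,0,-0.013],
    [0,0,0]
  ],
  "yaw": [0,-0.02,0,0,0]
}}

```text
time_s: 9.05
position: [0.5663, 0.0496, 0.0941]
tool_rot: [[-0.997, -0.077, -0.001], [-0.077, 0.997, 0.0], [0.001, 0.0, -1.0]]
ft_force: [-1.3, 0.2, 0.5]
grip_width: 0.0548
gripper_force: 0.0
```

>>> {"api": "jog_arm", "payload": {
  "hand": [0.04,0.03,0.022,0.02,0.02],
  "travel": [
    [0,0,0],
    [0,0,0],
    [0,0,0],
    [0,0,0],
    [0,0,0]
  ],
  "yaw": [0,0,0,0,0],
  "grip_force": 40
}}

```text
time_s: 9.68
position: [0.5672, 0.0496, 0.0952]
tool_rot: [[-0.997, -0.077, 0.001], [-0.077, 0.997, -0.0], [-0.001, -0.0, -1.0]]
ft_force: [-1.0, 0.7, 6.1]
grip_width: 0.0237
gripper_force: 39.3
```

>>> {"api": "jog_arm", "payload": {
  "hand": [0.02,0.02,0.02,0.02,0.02],
  "travel": [
    [0.0001,-0.002,0],
    [0.0002,-0.004,0],
    [0.0003,-0.006,0],
    [0.0004,-0.008,0],
    [0.0004,-0.008,0]
  ],
  "yaw": [0,0,0,0,0]
}}

```text
time_s: 10.3
position: [0.5685, 0.0217, 0.0952]
tool_rot: [[-0.997, -0.077, 0.001], [-0.077, 0.997, 0.0], [-0.001, 0.0, -1.0]]
ft_force: [-1.7, 2.7, 5.5]
grip_width: 0.024
gripper_force: 39.5
```

>>> {"api": "jog_arm", "payload": {
  "hand": [0.02,0.02,0.02,0.02,0.02],
  "travel": [
    [0.0004,-0.008,0],
    [0.0004,-0.008,0],
    [0.0004,-0.008,0],
    [0.0004,-0.008,0],
    [0.0003,-0.006,0]
  ],
  "yaw": [0,0,0,0,0]
}}

```text
time_s: 10.92
position: [0.5703, -0.0165, 0.0952]
tool_rot: [[-0.997, -0.077, 0.001], [-0.077, 0.997, 0.0], [-0.001, 0.0, -1.0]]
ft_force: [-2.4, 2.0, 7.5]
grip_width: 0.0238
gripper_force: 39.5
```

Moved 66 mm so far with about 2 N of friction. I'll approach the stop slowly.

>>> {"api": "jog_arm", "payload": {
  "hand": [0.02,0.02,0.02,0.02,0.02],
  "travel": [
    [0.0002,-0.004,0],
    [0.0001,-0.003,0],
    [0.0001,-0.002,0],
    [0.0001,-0.002,0],
    [0.0001,-0.002,0]
  ],
  "yaw": [0,0,0,0,0]
}}

```text
time_s: 11.55
position: [0.5709, -0.0293, 0.0952]
tool_rot: [[-0.997, -0.077, 0.001], [-0.077, 0.997, 0.0], [-0.001, 0.0, -1.0]]
ft_force: [-2.5, 2.0, 5.2]
grip_width: 0.0236
gripper_force: 39.5
```

>>> {"api": "jog_arm", "payload": {
  "hand": [0.02,0.02,0.02,0.02,0.02],
  "travel": [
    [0,-0.001,0],
    [0.0001,-0.001,0],
    [0,-0.001,0],
    [0,-0.001,0],
    [0,0,0]
  ],
  "yaw": [0,0,0,0,0]
}}

```text
time_s: 12.18
position: [0.5709, -0.0304, 0.0952]
tool_rot: [[-0.997, -0.078, 0.001], [-0.078, 0.997, 0.005], [-0.001, 0.005, -1.0]]
ft_force: [-0.6, 16.4, 7.0]
grip_width: 0.0236
gripper_force: 40.0
```

>>> {"api": "jog_arm", "payload": {
  "hand": [0.03,0.045,0.05,0.05,0.05],
  "travel": [
    [0,0,0],
    [0,0,0],
    [0,0,0],
    [0,0,0.03],
    [0,0,0.04]
  ],
  "yaw": [0,0,0,0,0]
}}

```text
time_s: 12.8
position: [0.5705, -0.0337, 0.1644]
tool_rot: [[-0.997, -0.077, -0.002], [-0.077, 0.997, 0.0], [0.002, 0.001, -1.0]]
ft_force: [0.3, 0.2, 0.7]
grip_width: 0.0498
gripper_force: 0.0
```

>>> {"api": "jog_arm", "payload": {
  "hand": [0.05,0.05,0.05,0.05,0.05],
  "travel": [
    [0,0,0.06],
    [-0.01,-0.06,0.03],
    [-0.02,-0.06,0],
    [-0.02,-0.06,0],
    [-0.02,-0.06,0]
  ],
  "yaw": [0,0,0,0,0]
}}

```text
time_s: 13.42
position: [0.5014, -0.2686, 0.2521]
tool_rot: [[-0.997, -0.077, 0.0], [-0.077, 0.997, -0.0], [-0.0, -0.0, -1.0]]
ft_force: [0.5, -0.1, -0.3]
grip_width: 0.05
gripper_force: 0.0
```

>>> {"api": "jog_arm", "payload": {
  "hand": [0.05,0.05,0.05,0.05,0.05],
  "travel": [
    [-0.02,-0.06,0],
    [-0.02,-0.06,0],
    [0,0,0],
    [0,0,0],
    [0,0,0]
  ],
  "yaw": [0,0,0,0,0]
}}

```text
time_s: 14.05
position: [0.4633, -0.3841, 0.2522]
tool_rot: [[-0.997, -0.079, 0.0], [-0.079, 0.997, 0.0], [-0.0, 0.0, -1.0]]
ft_force: [1.3, 0.5, -0.1]
grip_width: 0.0499
gripper_force: 0.0
```

```bash
python3 - <<'E'
from h import *
s0=env.observe();print(s0["position"],s0["qvel"].round(2) if hasattr(s0["qvel"],"round") else s0["qvel"])
a=env.get_image("top")[150:250,170:340,::-1]
b=env.get_image("side")[175:325,130:345,::-1]
cv2.imwrite("pics/c3.png",np.hstack([cv2.resize(a,(400,235),interpolation=2),cv2.resize(b,(400,279),interpolation=2)[:235]]))
E
```

```text
[ 0.4633386  -0.38412467  0.25215585] [ 0.22 -0.01 -0.05 -0.08 -0.09 -0.11]
```

View pics/c3.png

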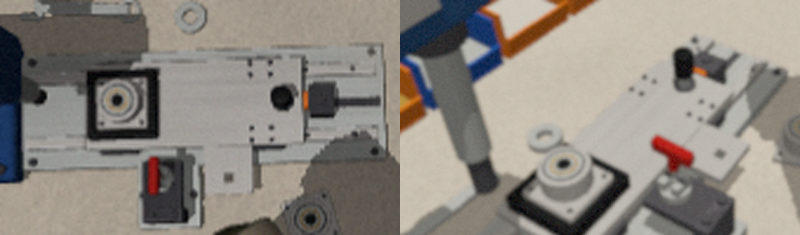

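The slide's end meets the orange face (left panel, about (305,100)). The housing sits in its nest, the T-handle is crosswise and up, and the arm is clear, so I'm handing in.

```bash
python3 -c "
from rig import env
print(env.close_job())"
```

```text
the job is handed in; nothing more can be done
None
```

I parked the T-handle up in its notch, drew the slide about 80 mm out against the orange end stop, left the housing in its nest, and handed the job in at about 14 s; no verdict was returned.

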